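Meter four wooden balls out of a feed box

TASK

Four wooden balls are wanted in the catch tray. Pull the feed box's bottom slide out by its upright handle just far enough that the two rows farthest from the handle (two balls each) drop and roll into the tray while the other two rows stay in the box, then push the slide fully home again. Leave the other things on the bench where they are.

Things in the scene. Friction and masses are not known exactly. Their poses are not given: they have to be found in the camera images.
- feed_box: Fixed plywood feed box (open-topped hopper) with chute and tray, one piece. Origin under its middle, on the bench; z up, -x: the way the slide pulls out, -y: from box to tray. Box 168 (x) by 80 (y) mm, board tops 170 mm up, side boards flare to 190 mm, y +-58 mm. Inside four rows, 36 (x) by 68 (y) mm, centres x = +60, +20, -20, -60 mm, 4 mm dividers; two balls per row, the slide their only floor.
- slide (a joint): The slide, a flat aluminium plate closing the bottom of all rows, with a handle at its front end. Value in m: 0 = fully home (a stop), grows as pulled out along the box's -x, at most 0.165. About 2 N friction, no spring: stays where left; starts 0 to 0.010. It uncovers the rows in turn from the one farthest from the handle (x = +60 mm): they have dropped by about 0.034, 0.074, 0.114, 0.154.
- handle (a point): Point on the axis of the slide's handle, 16 mm below its top; moves with the slide. The handle is an upright round wooden post, 24 mm in diameter, 74 mm tall, on the slide plate; its top is 194 mm above the bench, higher than the box. When home it is 74 mm in front of the box's front board. At slide value s this point is at (-0.158 - s, 0, 0.178) in the feed box's frame.
- tray (a point): Middle of the catch tray's floor, 5 mm above the bench. Axes as the feed box. Inside the tray is 156 mm (x) by about 115 mm (y), rim 45 mm above the bench. Balls that drop from the box roll down the chute into it; empty at the start.
- box_floor (a point): Middle of the floor of the four rows (upper face of the slide plate), 120 mm above the bench. Axes as the feed box.
- ball1_center (a point): Centre of ball 1: plain wooden ball, 32 mm in diameter, about 13 g; starts in the first row, at the box's x = +60 mm, farthest from the handle.
- ball2_center (a point): Centre of ball 2: plain wooden ball, 32 mm in diameter, about 13 g; starts in the first row, at the box's x = +60 mm, farthest from the handle.
- ball3_center (a point): Centre of ball 3: plain wooden ball, 32 mm in diameter, about 13 g; starts in the second row, x = +20 mm.
- ball4_center (a point): Centre of ball 4: plain wooden ball, 32 mm in diameter, about 13 g; starts in the second row, x = +20 mm.
- ball5_center (a point): Centre of ball 5: plain wooden ball, 32 mm in diameter, about 13 g; starts in the third row, x = -20 mm.
- ball6_center (a point): Centre of ball 6: plain wooden ball, 32 mm in diameter, about 13 g; starts in the third row, x = -20 mm.
- ball7_center (a point): Centre of ball 7: plain wooden ball, 32 mm in diameter, about 13 g; starts in the fourth row, x = -60 mm, nearest the handle.
- ball8_center (a point): Centre of ball 8: plain wooden ball, 32 mm in diameter, about 13 g; starts in the fourth row, x = -60 mm, nearest the handle.
- jar: Bystander, to be left alone: closed glass jar, 64 mm across, 85 mm tall; origin under its middle.
- screwdriver: Bystander, to be left alone: screwdriver lying on the bench, along its x.
- glue: Bystander, to be left alone: upright white glue bottle, 54 mm across, 150 mm tall; origin under its middle.
- hammer: Bystander, to be left alone: hammer lying on the bench, along its x.
- tape: Bystander, to be left alone: tape measure, 68 x 38 x 62 mm; origin under its middle.
- offcut: Bystander, to be left alone: timber offcut, 160 x 70 x 38 mm; origin under its middle.

How it is judged:
By the outcome, as a careful person would: the job done as asked, in the order asked, and still so for the second after the job is handed in, with the robot touching nothing.
It also fails if it takes over 38 s, if anything falls off the work surface, if the arm or the gripper's body presses on something with over 40 N, if the wrist force passes 120 N, or if a joint passes its speed limit or range.

ROBOT

A 7-joint arm with a two-finger parallel gripper is mounted at the origin on the work surface. World frame = base frame: x ahead of the robot, y to its left, z up, the work surface at z = 0. Lengths are in m, angles in rad, forces in N, time in s.
With the tool pointing down it reaches from about 0.4 to 0.85 m from the base axis. Payload 4.4 kg.
Tool frame: the origin (TCP) lies on the centre line of the jaws, within the pads' length; the fingertips stand 25 mm ahead of it and the grasp point (between the pads) lies 6 mm ahead of it; z points along the fingers, y is the direction in which the jaws open and shut (so a half turn about z gives the same grasp; the last joint's range is limited). The gripper opens to 94 mm and grips with 3 to 60 N. Pads are 16 mm wide; open, the fingers measure 119 mm over their backs; the gripper's body (75 mm by 177 mm) begins 78 mm behind the grasp point.
Start: joints at [-1.192, 0.628, 0.038, 1.517, -0.027, 0.996, -0.02], TCP at [0.28, 0.587, 0.23] pointing down, gripper open.
Joint ranges: [-3.06, 3.06], [-0.37, 2.12], [-1.25, 1.32], [0.18, 2.47], [-1.1, 4.24], [0.23, 1.98], [-2.94, 2.94]. Speed limits (rad/s): [2.57, 2.57, 3.14, 3.14, 3.14, 3.14, 3.14].

INTERFACE

Orientations are given as a unit quaternion [x, y, z, w].
In Python, from cell import env gives the robot as it stands.
- The arm moves only by the shell command python3 -m handwheel 'ROWS' [OPENING] [FORCE]. ROWS is JSON, a list of rows, each a list of 2 entries, a list of its own where there are three numbers: the shift along the world's x, y, z normalised to -1 to 1, where 1 is 30 mm, then the turn about the world's z normalised to -1 to 1, where 1 is 4 degrees. A call has 1 to 12 rows; each row shifts and turns the commanded pose from where the row before left it; what a row does not reach is not made up. A row lasts 1/12 s, in which the tool goes at most 41.7 mm and 7.16 degrees, less where a joint would pass 70% of its speed; a pose out of reach is approached as far as the arm can. A call with a number of a shift or a turn outside -1 to 1 is refused whole. A call with a gripper value outside its range is refused whole. OPENING is the closure, from -1 (fully open) to 1 (shut), set as the call begins (- or left out, the last holds). The fingers move at their own pace and stop on an object; FORCE is the grip in N (left out, the last holds). Time passes only in rows, so rows that do not move let the fingers close. It gives the time, the measured TCP pose, the force and the opening at its end, in the units of the state.
- env.get_obs(): the state, without advancing time (a new reading comes with each control period).
- env.grab_frame(name): name is "scene" or "top" or "wrist"; returns the picture (384x512x3 uint8, red, green, blue); there is no depth.
- env.calibration(name): a dict with "vfov" (degrees; the focal length in pixels is half the picture's height over the tangent of half this angle, whatever the lens; pixels are square), "cx", "cy" (the principal point, pixels), "k1" (the pictures are not rectified: a ray, as slopes to the right and down, at radius r is drawn at 1 + k1 r^2 times it, then the intrinsics apply), "world_from_camera" (4x4, takes a point from camera to world coordinates). Camera axes: x right, y up, looking along -z (the intrinsics and any distortion apply to the point x, -y, -z); pixel columns grow to the right and rows downward; lengths in m; the calibration is good to about 2 mm. A picture is of the moment at which its call begins: read the wrist's pose just before it. calibration takes no time and is no camera call; for the wrist camera it gives the pose at the moment of the call.
- env.finish_job(): hands the job in, once; it reports no verdict.
Trained networks look in the newest picture that a camera, given by its name, has taken for a name from the list of things; names that differ only in an ending like _2 or _b are one class to them, and where a whole thing is asked for, a point or a joint stands for the part that bears it (a point fixed in the world has none). Each returns a list of dicts, best first, with "confidence" (0 to 1); they miss things now and then, are a little off and sometimes report something else, mostly with a low value. They report only what shows in the picture. A call takes as long as a camera call.
- env.trace(camera, thing): "region" (384x512 bool, what is visible of it) and "xy" ([column, row] in pixels, amid what is visible of it).
The state is a dict: "t": time; "joints": joint angles; "joint_vel": joint speeds; "joint_torque": joint torques, N m; "ee_pos": TCP position; "ee_rot": TCP orientation; "wrist_force": force on the tool from outside, world axes, zero at the start; "wrist_torque": the same for the moment, N m; "width": opening from 0.0 (shut) to 1.0 (fully open).
Only numpy, scipy, OpenCV 4.12 (cv2) and the standard library are available. Lean on these libraries where they do the work, as an engineer would, in place of code of your own. Each camera call takes 0.05 s, during which the arm holds its last target.

## Working session

There is one attempt and no reset: what is moved stays moved. The work goes in short steps, Python scripts to look and compute and a shell command to move; the robot and the scene stay as the last step left them, time stands still between calls to the robot, and variables do not carry over. Pictures are saved under pics/ and viewed, and the job is handed in when it is done.

```bash
mkdir -p pics; ls
python3 - <<'E'
from cell import env
import cv2
for n in ("scene","top"):
    im=env.grab_frame(n); cv2.imwrite(f"pics/{n}0.png",im[:,:,::-1])
    c=env.calibration(n); print(n,c)
    for th in ("handle","feed_box"):
        for r in env.trace(n,th)[:2]: print(th,r["confidence"],r["xy"],r["region"].sum())
o=env.get_obs();print(o["t"],o["ee_pos"],o["ee_rot"],o["width"])
E
```

```text
pics
scene {'vfov': 56.401962218005025, 'cx': 256.92834520364954, 'cy': 192.0453877156803, 'k1': -0.1098165250754395, 'world_from_camera': array([[ 0.52062815, -0.74289937,  0.42076936,  1.03080059],
       [ 0.85375618,  0.44905261, -0.26353773, -0.27153493],
       [ 0.00683443,  0.4964396 ,  0.86804436,  1.02910956],
       [ 0.        ,  0.        ,  0.        ,  1.        ]])}
handle 0.82 [217.0, 178.8] 777
feed_box 0.71 [263.2, 188.7] 6234
top {'vfov': 55.32746593811616, 'cx': 252.77434568676773, 'cy': 191.87683876413288, 'k1': -0.005782132557662092, 'world_from_camera': array([[-0.00280665,  0.98289158, -0.18416371,  0.3774229 ],
       [-0.99991755, -0.00506606, -0.01179908,  0.00909766],
       [-0.0125302 ,  0.18411541,  0.98282476,  1.14015329],
       [ 0.        ,  0.        ,  0.        ,  1.        ]])}
handle 0.62 [286.7, 218.6] 918
handle 0.41 [246.0, 216.5] 104
feed_box 0.91 [256.2, 188.7] 4540
feed_box 0.66 [284.1, 219.3] 1048
0.3 [0.27958815 0.58660402 0.230176  ] [ 2.20578861e-01  9.75369099e-01 -2.88127423e-04 -6.80229637e-05] 0.996678672555009
```

View pics/scene0.png

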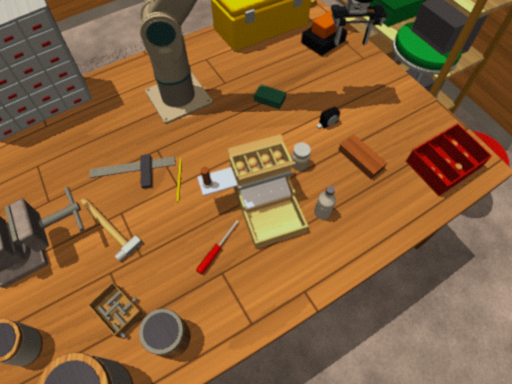

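View pics/top0.png

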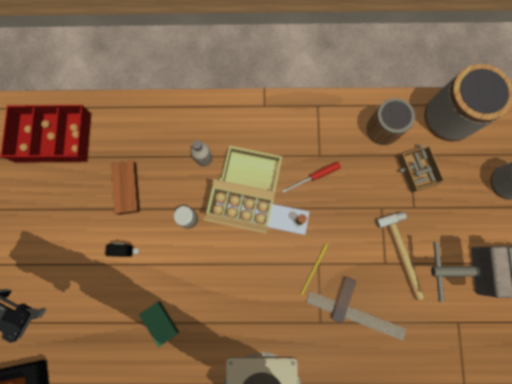

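The scene picture shows the box at about (260,160), its handle at (207,177) and its tray at (275,225). In the top picture the handle is at about (300,219), the balls at (218–263, 205) and the tray at (252,170). I'll zoom in to pick points for the fit.

Run:
```python
import cv2
a=cv2.imread("pics/top0.png")[135:245,190:325]; cv2.imwrite("pics/topz.png",cv2.resize(a,None,fx=5.5,fy=5.5,interpolation=cv2.INTER_CUBIC))
a=cv2.imread("pics/scene0.png")[125:250,185:320]; cv2.imwrite("pics/scenez.png",cv2.resize(a,None,fx=4.5,fy=4.5,interpolation=cv2.INTER_CUBIC))
```

```text
(no output)
```

View pics/topz.png

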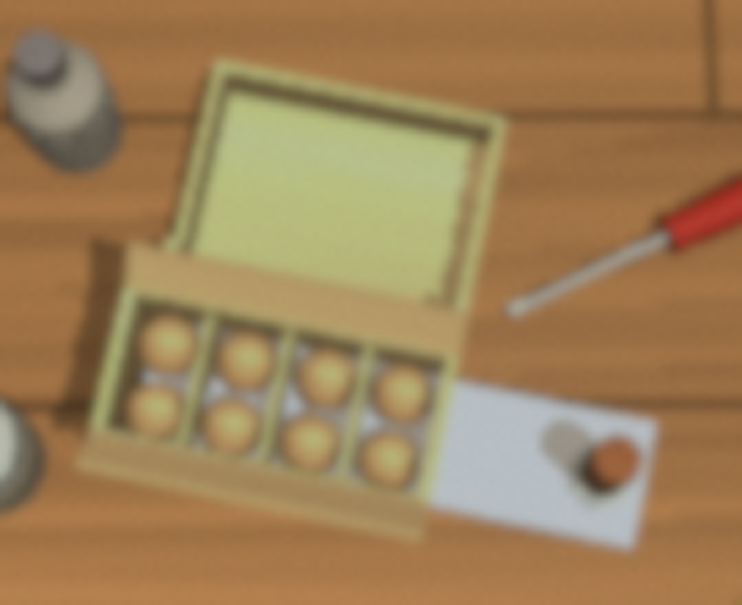

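View pics/scenez.png

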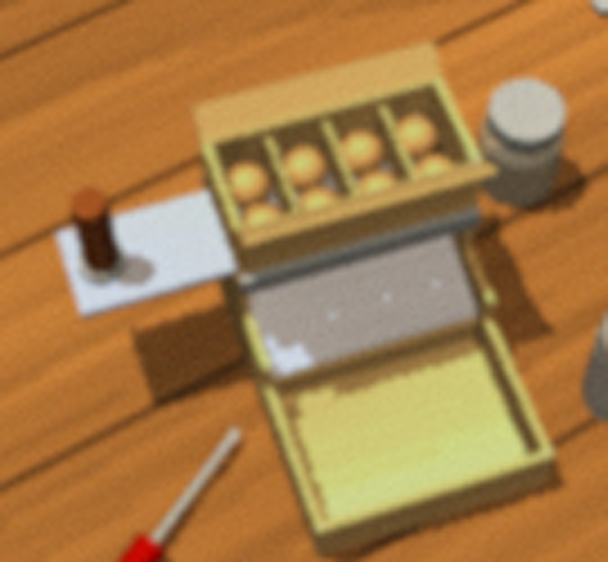

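```bash
cat > h.py <<'E'
import numpy as np,math
from scipy.optimize import least_squares
def proj(c,P):
    T=np.linalg.inv(c["world_from_camera"]);P=np.atleast_2d(P);p=P@T[:3,:3].T+T[:3,3]
    x=p[:,0]/-p[:,2];y=-p[:,1]/-p[:,2];r2=x*x+y*y;k=1+c["k1"]*r2
    f=192/math.tan(math.radians(c["vfov"]/2))
    return np.c_[f*x*k+c["cx"],f*y*k+c["cy"]]
def W(q,B):
    B=np.atleast_2d(B);c,s=math.cos(q[2]),math.sin(q[2])
    return np.c_[q[0]+c*B[:,0]-s*B[:,1],q[1]+s*B[:,0]+c*B[:,1],B[:,2]]
E
python3 - <<'E'
from cell import env
from h import *
fl=[(.084,-.058,.19),(-.084,-.058,.19),(.084,.058,.19),(-.084,.058,.19)]
zt=np.array([(130,243),(470,312),(78,467),(422,542),(613,460)])/5.5+[190,135]-.4
zs=np.array([(495,172),(243,245),(435,45),(195,103),(91,203)])/4.5+[185,125]-.4
ct,cs=env.calibration("top"),env.calibration("scene")
def pts(q): return W(q,fl+[(-.158-q[3],0,.194)])
def run(use):
    def res(q):
        P=pts(q);r=[]
        if 't' in use:r.append((proj(ct,P)-zt))
        if 's' in use:r.append((proj(cs,P)-zs))
        return np.concatenate(r).ravel()
    s=least_squares(res,[.55,0,1.4,.005]);print(use,s.x.round(4),math.degrees(s.x[2]),pts(s.x)[4]);print(res(s.x).reshape(-1,2).round(1).tolist());return s.x
for u in("t","s","ts"):q=run(u)
np.save("q.npy",q)
o=env.get_obs();print("slide dir",W([0,0,q[2]],(-1,0,0)),o["ee_pos"],o["ee_rot"])
E
```

```text
t [0.5195 0.0554 1.3571 0.0055] 77.75683592892801 [ 0.48480125 -0.10441673  0.194     ]
[[0.2, -0.9], [0.3, -0.6], [-0.5, 0.8], [0.1, 0.7], [0.0, -0.1]]
s [0.5263 0.0559 1.3419 0.0071] 76.88474401746126 [ 0.48887955 -0.10491734  0.194     ]
[[0.8, 1.0], [0.0, 0.4], [-0.0, -1.3], [-0.8, -0.2], [-0.0, -0.2]]
ts [0.5222 0.0559 1.3511 0.0064] 77.41511741456804 [ 0.48635403 -0.10455568  0.194     ]
[[0.2, -2.1], [0.1, -1.4], [-0.8, -0.4], [-0.3, -0.2], [0.1, -0.7], [0.1, -0.3], [-0.4, -0.5], [-1.0, -2.3], [-1.6, -1.0], [-0.3, -0.9]]
slide dir [[-0.21788574 -0.97597428  0.        ]] [0.27958815 0.58660402 0.230176  ] [ 2.20578861e-01  9.75369099e-01 -2.88127423e-04 -6.80229637e-05]
```

Both views agree on the fit to within a few mm. The handle is at about (0.486, -0.1045), its top is 0.194 m up, and the slide is at about 0.006. I'll grip with the jaws across the slide, which needs a tool turn of about -77°. I'll lift first, then travel.

```bash
python3 -m handwheel '[[[0.28,-0.95,0.5],-0.8],[[0.28,-0.95,0.5],-0.8],[[0.28,-0.95,0.5],-0.8],[[0.28,-0.95,0.5],-0.8],[[0.28,-0.95,0],-0.8],[[0.28,-0.95,0],-0.8],[[0.28,-0.95,0],-0.8],[[0.28,-0.95,0],-0.8],[[0.28,-0.95,0],-0.8],[[0.28,-0.95,0],-0.8],[[0.28,-0.95,0],-0.8],[[0.28,-0.95,0],-0.8]]' -1
python3 -m handwheel '[[[0.28,-0.95,0],-0.8],[[0.28,-0.95,0],-0.8],[[0.28,-0.95,0],-0.8],[[0.28,-0.95,0],-0.8],[[0.28,-0.95,0],-0.8],[[0.28,-0.95,0],-0.8],[[0.28,-0.95,0],-0.8],[[0.28,-0.95,0],-0.8],[[0.28,-0.95,0],-0.8],[[0.28,-0.95,0],-0.8],[[0.28,-0.95,0],-0.8],[[0,0,0],0]]'
python3 - <<'E'
from cell import env
from h import *
import cv2
o=env.get_obs();q=np.load("q.npy");R=__import__("scipy.spatial.transform",fromlist=["Rotation"]).Rotation.from_quat(o["ee_rot"]).as_matrix()
print(o["t"],o["ee_pos"],R[:,1],R[:,2],o["joints"])
c=env.calibration("wrist");im=env.grab_frame("wrist")
print(proj(c,W(q,(-.158-q[3],0,.194))))
cv2.imwrite("pics/w1.png",im[:,:,::-1])
E
```

```text
t: 1.3
ee_pos: [0.3806, 0.2434, 0.2907]
ee_rot: [0.53, 0.848, 0.0, 0.0]
wrist_force: [0.6, 0.4, -0.2]
width: 0.998
t: 2.3
ee_pos: [0.474, -0.075, 0.2911]
ee_rot: [0.764, 0.645, -0.0, 0.002]
wrist_force: [-0.2, 0.5, 0.4]
width: 1.004
2.3 [ 0.4740123  -0.07500022  0.2910953 ] [ 0.98584478 -0.1676281   0.00329908] [ 0.00263217 -0.00420058 -0.99998771] [-0.30211866  0.3451595   0.53935144  1.90686265 -0.21199507  0.94278042
  0.16759305]
[[272.95087588 228.14366726]]
```

View pics/w1.png

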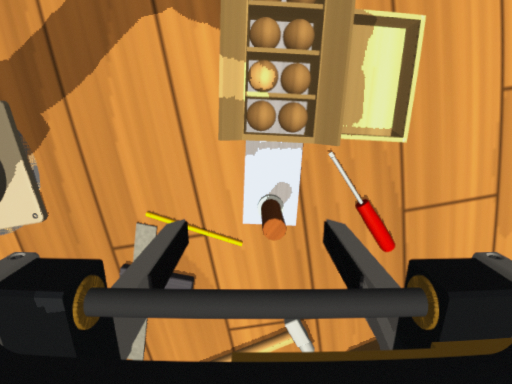

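The wrist picture shows the handle top at (274,229), and the fit predicts (273,228), so they agree. Next I'll align, go down and close.

```bash
python3 -m handwheel '[[[0.21,-0.49,0],-0.37],[[0.21,-0.49,0],-0.37],[[0,0,-0.6],0],[[0,0,-0.6],0],[[0,0,-0.6],0],[[0,0,-0.6],0],[[0,0,-0.6],0],[[0,0,-0.56],0],[[0,0,0],0]]' -1
python3 - <<'E'
from cell import env
from h import *
import cv2
o=env.get_obs();q=np.load("q.npy")
print(o["ee_pos"],o["ee_rot"],W(q,(-.158-q[3],0,.194)))
im=env.grab_frame("wrist")
cv2.imwrite("pics/w2.png",im[:,:,::-1])
E
```

```text
t: 3.1
ee_pos: [0.4834, -0.0959, 0.1812]
ee_rot: [0.777, 0.63, -0.002, -0.003]
wrist_force: [-0.5, -0.1, 0.0]
width: 1.002
[ 0.48336803 -0.09589373  0.18115839] [ 0.77662429  0.62995692 -0.00161714 -0.00252434] [[ 0.48635403 -0.10455568  0.194     ]]
```

View pics/w2.png

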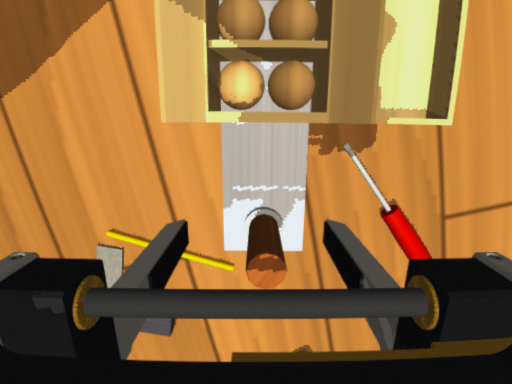

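The post top is at (267,268), between the jaws but slightly to the box's far side. The TCP is about 9 mm short along y, so I'll correct that and close with 25 N.

```bash
python3 -m handwheel '[[[0.05,-0.15,0.05],0],[[0.05,-0.15,0],0],[[0,0,0],0]]' -1
python3 -m handwheel '[[[0,0,0],0],[[0,0,0],0],[[0,0,0],0],[[0,0,0],0],[[0,0,0],0],[[0,0,0],0],[[0,0,0],0],[[0,0,0],0]]' 1 25
python3 - <<'E'
from cell import env
from h import *
import cv2
o=env.get_obs();q=np.load("q.npy")
p=o["ee_pos"];c,s=math.cos(q[2]),math.sin(q[2]);d=p[:2]-q[:2]
print("box frame",c*d[0]+s*d[1],-s*d[0]+c*d[1],p,o["width"]*94,o["wrist_force"])
im=env.grab_frame("wrist")
cv2.imwrite("pics/w3.png",im[:,:,::-1])
E
```

```text
t: 3.4
ee_pos: [0.4898, -0.1084, 0.1865]
ee_rot: [0.778, 0.629, 0.001, 0.001]
wrist_force: [0.8, -0.7, 0.6]
width: 1.002
t: 4.07
ee_pos: [0.4884, -0.1071, 0.1851]
ee_rot: [0.777, 0.629, -0.0, -0.0]
wrist_force: [1.0, -0.8, -0.5]
width: 0.469
box frame -0.16643775250401188 -0.0025866306885607426 [ 0.4884401  -0.10708306  0.1851397 ] 44.080950128664064 [ 0.99020613 -0.84747509 -0.4755772 ]
```

View pics/w3.png

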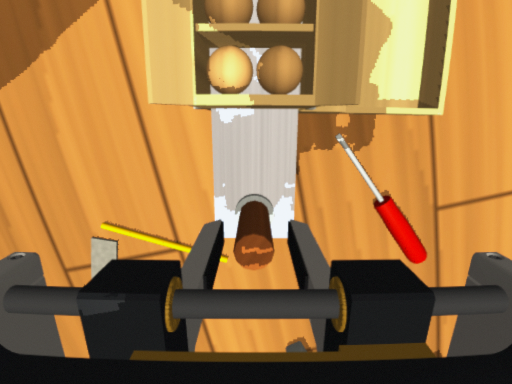

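The jaws are still closing, and the post at (254,250) is centred between them.

```bash
python3 -m handwheel '[[[0,0,0],0],[[0,0,0],0],[[0,0,0],0],[[0,0,0],0],[[0,0,0],0],[[0,0,0],0]]' 1 25
python3 - <<'E'
from cell import env
from h import *
import cv2
o=env.get_obs();q=np.load("q.npy")
p=o["ee_pos"];c,s=math.cos(q[2]),math.sin(q[2]);d=p[:2]-q[:2]
print("box frame",c*d[0]+s*d[1],-s*d[0]+c*d[1],p,o["width"]*94,o["wrist_force"])
im=env.grab_frame("wrist")
cv2.imwrite("pics/w4.png",im[:,:,::-1])
E
```

```text
t: 4.62
ee_pos: [0.4874, -0.1068, 0.1851]
ee_rot: [0.777, 0.629, -0.001, -0.001]
wrist_force: [-4.1, 1.3, 3.5]
width: 0.252
box frame -0.166438255794681 -0.0015103112704499821 [ 0.48738953 -0.10684904  0.18505994] 23.667165369960458 [-4.08133714  1.31287062  3.46796497]
```

View pics/w4.png

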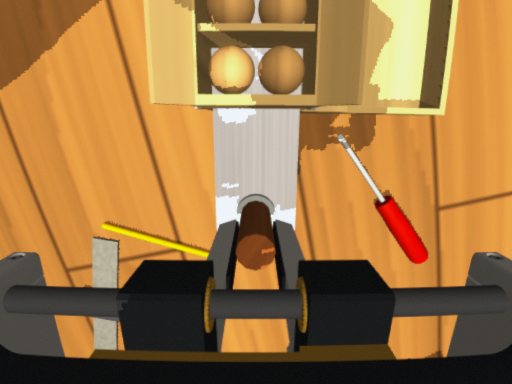

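Gripped at 23.7 mm, against a 24 mm post. Now I'll pull about 84 mm along (-0.218, -0.976).

```bash
python3 -m handwheel '[[[-0.09,-0.4,0],0],[[-0.09,-0.4,0],0],[[-0.09,-0.4,0],0],[[-0.09,-0.4,0],0],[[-0.09,-0.4,0],0],[[-0.09,-0.4,0],0],[[-0.08,-0.35,0],0],[[0,0,0],0],[[0,0,0],0],[[0,0,0],0]]' 1 25
cat > look.py <<'E'
import sys
from cell import env
from h import *
import cv2
o=env.get_obs();q=np.load("q.npy")
p=o["ee_pos"];c,s=math.cos(q[2]),math.sin(q[2]);d=p[:2]-q[:2]
print(o["t"],"box frame",c*d[0]+s*d[1],-s*d[0]+c*d[1],o["width"]*94,o["wrist_force"])
a=env.grab_frame("top")[135:265,180:330];b=env.grab_frame("scene")[115:255,175:325]
a=cv2.resize(a,(390,338),interpolation=3);b=cv2.resize(b,(390,364),interpolation=3)[:338]
cv2.imwrite(f"pics/{sys.argv[1]}.png",np.hstack([a,b])[:,:,::-1])
E
python3 look.py l1
```

```text
t: 5.5
ee_pos: [0.4693, -0.1901, 0.185]
ee_rot: [0.778, 0.629, -0.001, -0.0]
wrist_force: [-4.2, -0.8, 1.5]
width: 0.247
5.5 box frame -0.25164319655086154 -0.0019786353407377708 23.23137547377358 [-4.23445984 -0.79657538  1.49462696]
```

View pics/l1.png

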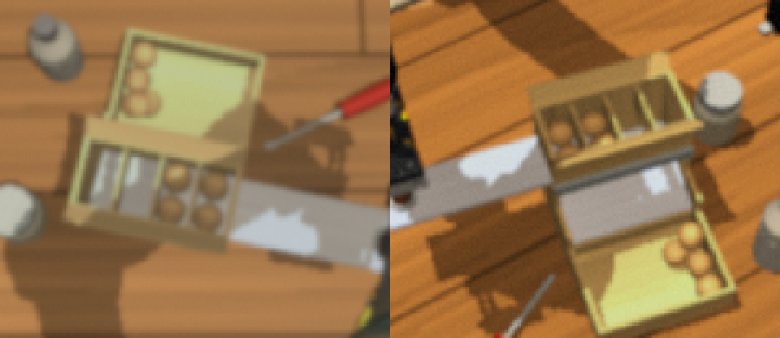

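The first two rows are empty, four balls are in the tray (in the scene half at about (690,235), (677,252), (703,260) and (708,283)), and rows 3 and 4 are still in. Next I'll push home.

```bash
python3 -m handwheel '[[[0.09,0.4,0],0],[[0.09,0.4,0],0],[[0.09,0.4,0],0],[[0.09,0.4,0],0],[[0.09,0.4,0],0],[[0.09,0.4,0],0],[[0.08,0.35,0],0],[[0.02,0.07,0],0],[[0.02,0.07,0],0],[[0,0,0],0]]' 1 25
python3 -m handwheel '[[[0.02,0.07,0],0],[[0,0,0],0]]'
```

```text
t: 6.43
ee_pos: [0.4887, -0.1011, 0.185]
ee_rot: [0.777, 0.63, -0.0, -0.001]
wrist_force: [-6.5, 1.5, 4.2]
width: 0.246
t: 6.6
ee_pos: [0.4891, -0.0994, 0.185]
ee_rot: [0.777, 0.63, -0.001, -0.001]
wrist_force: [-6.3, 0.1, 4.2]
width: 0.249
```

```bash
python3 -m handwheel '[[[0.02,0.08,0],0],[[0,0,0],0]]'; python3 -m handwheel '[[[0.02,0.08,0],0],[[0,0,0],0]]'; python3 -m handwheel '[[[0.02,0.08,0],0],[[0,0,0],0]]'; python3 look.py l2
```

```text
t: 6.77
ee_pos: [0.4893, -0.0985, 0.185]
ee_rot: [0.777, 0.629, -0.001, -0.001]
wrist_force: [-7.7, -1.3, 3.4]
width: 0.251
t: 6.93
ee_pos: [0.4893, -0.0984, 0.1851]
ee_rot: [0.778, 0.629, -0.002, 0.0]
wrist_force: [-7.8, -7.9, 4.0]
width: 0.249
t: 7.1
ee_pos: [0.4893, -0.0982, 0.1851]
ee_rot: [0.778, 0.628, -0.003, 0.001]
wrist_force: [-10.6, -13.1, 3.3]
width: 0.25
7.1 box frame -0.15758790793036626 -0.001514807693297024 23.520363676723946 [-10.64771203 -13.11555761   3.26089651]
```

View pics/l2.png

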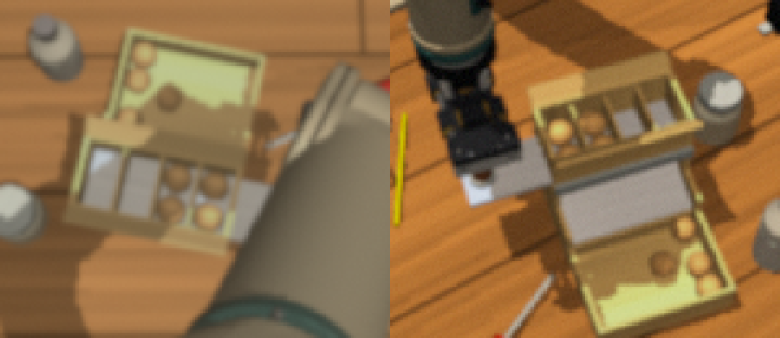

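The slide stalls while the force rises to about 13 N, at a box-frame x of -0.1576 where home is -0.158, so it's against the stop. All four remaining balls are in place. I'll open and lift.

```bash
python3 -m handwheel '[[[0,0,0],0],[[0,0,0],0],[[0,0,0],0],[[0,0,0],0],[[0,0,0],0],[[0,0,0],0],[[0,0,0],0],[[0,0,0],0],[[0,0,0],0],[[0,0,0],0]]' -1
python3 -m handwheel '[[[0,0,0.4],0],[[0,0,0.8],0],[[0,0,0.8],0],[[0,0,0.8],0],[[0,0,0.8],0],[[-0.3,-0.8,0],0],[[-0.3,-0.8,0],0],[[-0.3,-0.8,0],0],[[-0.3,-0.8,0],0],[[-0.3,-0.8,0],0],[[-0.3,-0.8,0],0],[[0,0,0],0]]'
python3 look.py l3
```

```text
t: 8.03
ee_pos: [0.4921, -0.0936, 0.1852]
ee_rot: [0.777, 0.629, 0.0, 0.0]
wrist_force: [0.7, 0.1, 0.3]
width: 0.921
t: 9.03
ee_pos: [0.4355, -0.243, 0.2937]
ee_rot: [0.78, 0.626, -0.001, 0.001]
wrist_force: [-0.5, -0.3, 0.1]
width: 0.998
9.0333 box frame -0.31062487569329716 0.019484260295173306 93.7918742175201 [-0.45591692 -0.34707378  0.10373539]
```

View pics/l3.png

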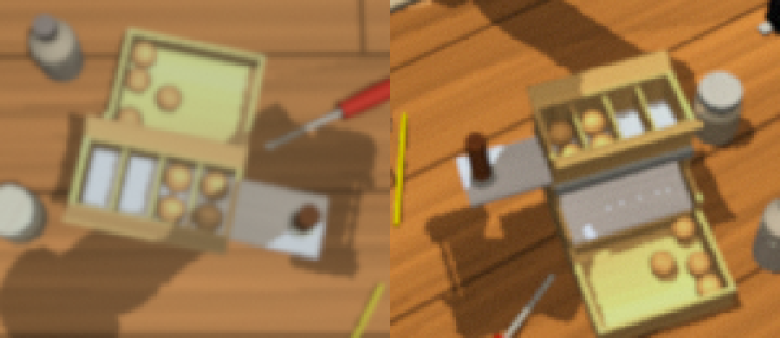

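Four balls are in the tray and rows 3 and 4 are intact. I'll check the handle's final position against home.

Run:
```python
from cell import env
from h import *
import cv2
q=np.load("q.npy")
for n in("top","scene"):
    im=env.grab_frame(n);c=env.calibration(n)
    z=cv2.imread(f"pics/{n}0.png")[:,:,::-1]
    for s in(0,.0064):
        print(n,s,proj(c,W(q,(-.158-s,0,.194))).round(1))
    r=env.trace(n,"handle")[0];print(r["xy"],r["confidence"])
    u,v=proj(c,W(q,(-.158,0,.194)))[0].astype(int)
    k=lambda a:cv2.resize(a[v-25:v+35,u-30:u+30],(390,390),interpolation=3)
    cv2.imwrite(f"pics/c_{n}.png",np.hstack([k(z),k(im)])[:,:,::-1])
```

```text
top 0 [[298.7 217. ]]
top 0.0064 [[301.1 217.6]]
[276.6, 215.3] 0.84
scene 0 [[206.7 168.2]]
scene 0.0064 [[204.5 168.8]]
[219.0, 176.7] 0.81
```

View pics/c_top.png

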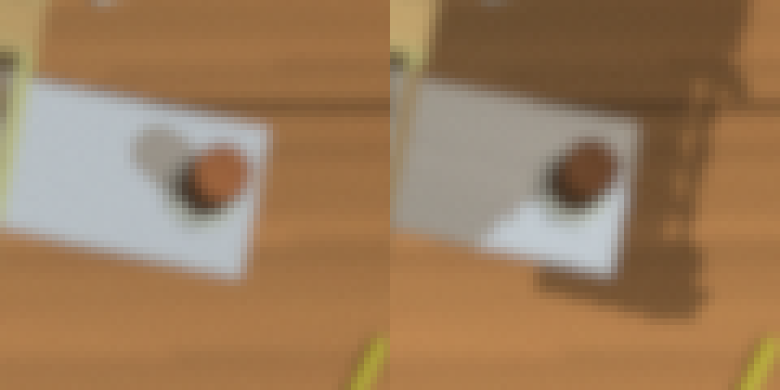

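View pics/c_scene.png

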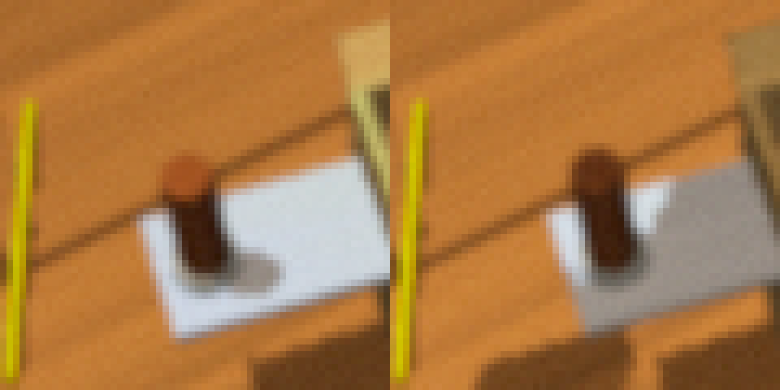

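In both views the plate edge sits about 3 px further in than at the start, which is about 8 mm. That matches the stall at the stop.

```bash
python3 -c "
from cell import env
print(env.finish_job())"
```

```text
the job is handed in; nothing more can be done
None
```

The four wanted balls are in the catch tray, the other four are still in the box, and the slide is back fully home. I handed the job in about 9 s into the 38 s allowed.

- **Pull:** I gripped the handle across the slide and pulled it about 85 mm, to roughly 0.093. The first two rows dropped and rows 3 and 4 stayed.
- **Push home:** I pushed until the handle stopped moving and the force rose to about 13 N. The tool was then at −0.1576 m along the box, where home is −0.158. I then opened the gripper, lifted clear and moved away.
- **Final pictures:** They show four balls in the tray, rows 1 and 2 empty and rows 3 and 4 full. The handle sits about 8 mm further in than at the start, which fits the slide having started slightly open. The jar, screwdriver and glue bottle near the box look unmoved. I did not check the hammer, tape measure or offcut, but the arm never worked near them.
- **Disagreements:** The camera fit put the starting slide value at 0.0064, but the travel to the stop suggests about 0.0085, a 2 mm difference within calibration error. The network's "handle" region covers the whole slide plate, so I judged the handle's position from the picture instead.

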